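# Fold the angle rule and put it away in its case

## Task

Put the digital angle rule away: fold its blade fully shut against the stock, lay the folded rule down flat in the foam pocket of its case with the round hub in the wide end (do not drop it), then shut the case lid fully. Leave the other things on the bench where they are.

Things in the scene. Friction and masses are not known exactly. Their poses are not given: they have to be found in the camera images.
- rule_mid (a point): Centre of the folded digital angle rule, half-way up (9 mm). Folded it is 200 mm long (x from -100 at the hub end to +100 mm at the limb tips) and 42 mm wide over its two aluminium limbs, 18 mm high. x: hub to tips along the stock; y: to the blade's side; z up. The stock (limb with the display) fills y -21 to -1 mm, the folded blade y +1 to +21 mm. It balances about 8 mm towards the hub from here.
- rule_hub (a point): Hinge axis of the rule, at the centre of its round black hub (50 mm across, 22 mm high), 9 mm above the underside and 75 mm behind rule_mid; same axes as rule_mid. Both limb tips lie 175 mm from it.
- rule_blade (a joint): Angle of the blade (0.11 kg) from the stock, rad: 0 folded shut; it grows as the blade tip swings to the rule's +y side about the upright hinge. The blade's edges lie 1 mm and (outer) 21 mm from the line drawn from the hinge axis at this angle. It stays where it is left; about 1 N near its tip moves it while the heavier stock stays put on the bench.
- case_pocket (a point): Where rule_mid lies when the rule rests in the pocket: 17 mm above the bench, pocket floor at 8, grey foam top 19 mm. x: from the wide hub end to the tip end; y: to the lid hinge. Pocket 210 mm long (x -105 to 105 mm), limb channel 51 mm wide, hub recess (x -105 to -45 mm) 60 mm wide. From x = -31 to 31 mm the foam is cut away to y = -55 and 55 mm for fingers. Top edges bevelled 5 mm.
- case_hinge (a point): Middle of the lid's hinge line, along the case's left long side: 59 mm in +y from case_pocket, 21 mm above the bench; x and y as case_pocket. The case is a black tray, 236 x 118 mm and 20 mm high, that stays put on the bench.
- case_lid (a joint): Angle of the black case lid, rad: 0 shut, 1.95 leaning back on its stop, where it starts. A light hollow lid (236 x 118 mm, 20 mm high, 0.13 kg) on a free hinge; pushed over towards the pocket to less than about 1.2 rad it falls shut softly by its own weight. The rule in the pocket stands up to 10 mm out of the tray and has room under the shut lid.
- lid_edge (a point): Middle of the lid's free long edge, 118 mm from the hinge line, half-way up the 20 mm rim. With the lid open this edge is on top and the lid's outer face looks away from the pocket.
- rule: The rule's stock with the hub: same axes as rule_mid, origin 9 mm below it on the underside.
- white_tub: Bystander: white plastic tub, 117 mm across, 120 mm high; origin under its centre.
- nail_tin: Bystander: round flat tin, 86 mm across, 40 mm high; origin under its centre.

How it is judged:
By the outcome, as a careful person would: the job done as asked, in the order asked, and still so for the second after the job is handed in, with the robot touching nothing.
It also fails if it takes over 58 s, if anything falls off the work surface, if the arm or the gripper's body presses on something with over 40 N, if the wrist force passes 120 N, or if a joint passes its speed limit or range.

## Robot

A 7-joint arm with a two-finger parallel gripper is mounted at the origin on the work surface; the furniture and walls round the work are solid. World frame = base frame: x ahead of the robot, y to its left, z up, the work surface at z = 0. Lengths are in m, angles in rad, forces in N, time in s.
With the tool pointing down it reaches from about 0.4 to 0.925 m from the base axis. Payload 4.1 kg.
Tool frame: the origin (TCP) lies between the finger pads; the fingertips stand 25 mm ahead of it and the grasp point (between the pads) lies 6 mm ahead of it; z points along the fingers, y is the line along which they close (so a half turn about z gives the same grasp; the last joint's range is limited). The gripper opens to 85 mm and grips with 20 to 120 N. Pads are 22 mm wide; open, the fingers measure 114 mm over their backs; the gripper's body (76 mm by 85 mm) begins 54 mm behind the grasp point. The pads swing forward as they close: fully open they stand 13 mm farther back than shut.
Start: joints at [1.135, 0.398, 0.045, 1.537, -0.019, 1.207, -0.051], TCP at [0.215, -0.614, 0.256] pointing down, gripper open.
Joint ranges: [-2.82, 2.82], [-0.49, 2.23], [-1.37, 1.46], [0, 2.46], [-1.36, 4.5], [0.23, 2], [-2.94, 2.94]. Speed limits (rad/s): [2.57, 2.57, 3.14, 3.14, 3.14, 3.14, 3.14].

## Interface

Orientations are given as [roll, pitch, yaw] about the fixed x, y, z axes, in that order (R = Rz(yaw) Ry(pitch) Rx(roll)).
In Python, from bench import r, vision gives the robot as it stands.
- The arm moves only by the tool apply_moves, never from a script. Its argument "increments" is a list of rows, each a list of 2 entries, a list of its own where there are three numbers: the shift along the tool's x, y, z as a fraction of full scale, then the turn, a rotation vector about the tool's x, y, z as a fraction of full scale. A call has exactly 10 rows; each row is the pose to reach, as a shift and turn from the pose commanded when the call began, along the tool's axes at that moment; what a row does not reach only later rows make up. Full scale, the value 1, is 0.3 m for a shift and 90 degrees for a turn. A row lasts 1/10 s, in which the tool goes at most 50 mm and 8.59 degrees, less where a joint would pass 70% of its speed; a pose out of reach is approached as far as the arm can. A call with a number of a shift or a turn outside -1 to 1 is refused whole. A call with a gripper value outside its range is refused whole. "hand" is the gripper command: -1 is shut, 1 is fully open, values between are in proportion, set as the call begins (left out, the last holds). The fingers move at their own pace and stop on an object; the grip force is fixed at half the most. Time passes only in rows, so rows that repeat a pose let the fingers close, or fill a call up. It gives the time, the measured TCP pose, the force, the opening and the grip force at its end, in the units of the state.
- r.state(): the state, without advancing time (a new reading comes with each control period).
- vision.read_camera(name): name is "side" or "top"; returns (picture, depth): 480x640x3 uint8, blue, green, red; 480x640 float32, m along the optical axis (not along the pixel's ray), 0 where there is no reading.
- vision.get_calibration(name): a dict with "camera_matrix" (3x3 intrinsics, pixels), "D" ([k1, k2, p1, p2, k3] as OpenCV has them; the pictures are not rectified), "world_to_cam" (4x4, takes a point from world to camera coordinates). Camera axes: x right, y down, z forward; pixel columns grow to the right and rows downward; lengths in m; the calibration is good to about 2 mm. A picture is of the moment at which its call begins. get_calibration takes no time and is no camera call.
- r.job_done(): hands the job in; it is judged then, once.
The state is a dict: "clock": time; "q": joint angles; "joint_velocities": joint speeds; "joint_torque": joint torques, N m; "tool_pos": TCP position; "orientation": TCP orientation; "wrist_force": force on the tool from outside, world axes, zero at the start; "ft_torque": the same for the moment, N m; "width": finger opening in m; "finger_force": force on a finger pad.
Only numpy, scipy, OpenCV 4.12 (cv2) and the standard library are available. Lean on these libraries where they do the work, as an engineer would, in place of code of your own. Each camera call takes 0.05 s, during which the arm holds its last target. There are 200 camera calls.

## Working session

There is one attempt and no reset: what is moved stays moved. The work goes in short steps, Python scripts to look and compute and a tool call to move; the robot and the scene stay as the last step left them, time stands still between calls to the robot, and variables do not carry over. Pictures are saved under pics/ and viewed, at most 10 in all, crops included, and the job is handed in when it is done.

Besides the shell and the picture viewer there is one more tool, called after "Request:" as name(argument=value, ...) on one line, values as JSON. apply_moves: Moves the arm, as the interface text tells. Shift numbers are shares of 0.3 m and turn numbers shares of 90 degrees, none past 1 either way. Its arguments: {"type":"object","properties":{"increments":{"type":"array"},"hand":{"type":"number"}},"required":["increments"]}

```bash
ls; mkdir -p pics
python3 - <<'E'
from bench import r, vision
import cv2,numpy as np
for n in("top","side"):
    im,d=vision.read_camera(n); cv2.imwrite(f"pics/{n}0.png",im); np.save(f"pics/{n}0.npy",d)
    c=vision.get_calibration(n); print(n,c["camera_matrix"],c["D"],np.linalg.inv(c["world_to_cam"]).round(3))
print(r.state())
E
```

```text
pics
top [[498.07800224   0.         319.22636833]
 [  0.         498.07800224 234.69273178]
 [  0.           0.           1.        ]] [-0.06546464  0.          0.          0.          0.        ] [[ 0.014 -0.997  0.071  0.493]
 [-1.    -0.015 -0.007 -0.111]
 [ 0.008 -0.071 -0.997  1.128]
 [ 0.     0.     0.     1.   ]]
side [[489.19289087   0.         329.19437468]
 [  0.         489.19289087 242.87386431]
 [  0.           0.           1.        ]] [-0.1042886  0.         0.         0.         0.       ] [[-0.914 -0.21   0.347  0.268]
 [-0.406  0.488 -0.773  0.525]
 [-0.007 -0.847 -0.531  0.488]
 [ 0.     0.     0.     1.   ]]
{'clock': 0.1, 'q': array([ 1.13497754,  0.39913427,  0.0450554 ,  1.53772896, -0.01870214,
        1.20690356, -0.05068181]), 'joint_velocities': array([-0.00100675, -0.00246214,  0.00077087, -0.00267516, -0.00094214,
       -0.00166757,  0.00200206]), 'joint_torque': array([ 3.12535391e-03, -4.76262903e+01,  1.36970636e+00, -2.54949528e+01,
        1.18897227e-02,  5.00204347e-03, -6.27612575e-07]), 'tool_pos': array([ 0.21466302, -0.61298558,  0.25536835]), 'orientation': array([-3.13984484e+00,  1.27475436e-04,  3.36931205e-01]), 'wrist_force': array([0.88167384, 0.12739339, 0.3958626 ]), 'ft_torque': array([-0.06709132, -0.01743508, -0.03512776]), 'finger_force': 0.0, 'width': 0.0855609305316459}
```

View pics/top0.png

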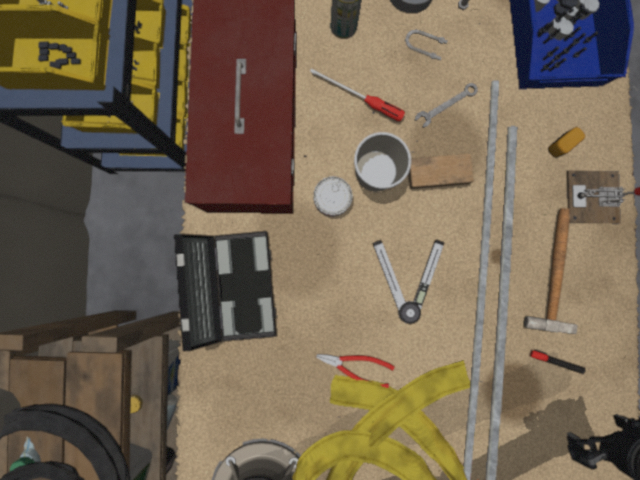

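View pics/side0.png

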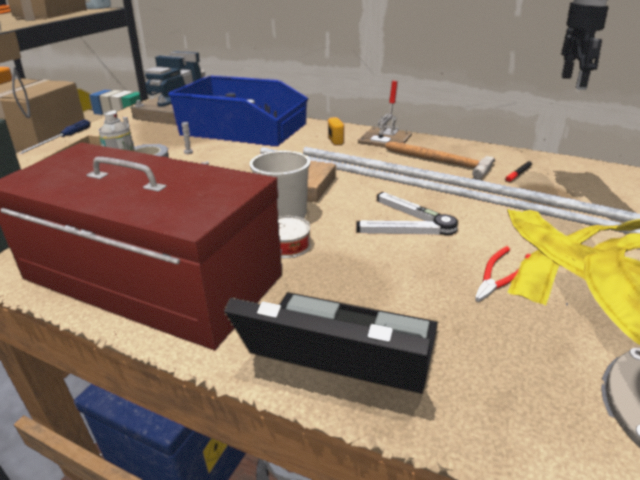

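Top view (image up = +x, left = +y). The rule's hub is at about (409,312), the stock tip with the display side at (437,242) and the blade tip at (379,243). The case tray is around (245,285), with the lid open on its left at about x=195. The tub is at (382,162) and the tin at (333,196). The side view shows the lid leaning back.

```bash
cat > h.py <<'E'
import cv2,numpy as np
from bench import r,vision
def world(n,uv,z):
    c=vision.get_calibration(n); T=np.linalg.inv(c["world_to_cam"])
    p=cv2.undistortPoints(np.array(uv,float).reshape(-1,1,2),c["camera_matrix"],np.array(c["D"],float))[:,0]
    d=np.c_[p,np.ones(len(p))]@T[:3,:3].T; o=T[:3,3]
    return o+d*((z-o[2])/d[:,2])[:,None]
E
python3 - <<'E'
from h import *
im=cv2.imread("pics/top0.png")
hsv=cv2.cvtColor(im,cv2.COLOR_BGR2HSV)
m=cv2.inRange(hsv,(0,0,0),(179,60,255)); R=np.zeros_like(m); R[232:328,365:455]=m[232:328,365:455]
a=cv2.resize(im[225:335,360:460],None,fx=4,fy=4,interpolation=cv2.INTER_CUBIC)
b=cv2.resize(im[225:355,170:285],None,fx=3.4,fy=3.4,interpolation=cv2.INTER_CUBIC)
c=np.zeros((450,800,3),np.uint8); c[:440,:400]=a; c[:b.shape[0],405:405+b.shape[1]]=b; cv2.imwrite("pics/crop.png",c)
g=np.zeros_like(m); g[225:350,212:280]=cv2.inRange(hsv,(0,0,90),(179,45,255))[225:350,212:280]
for k in (R,g):
    for q in cv2.findContours(k,0,1)[0]:
        if cv2.contourArea(q)>40: print(cv2.contourArea(q),cv2.boundingRect(q),cv2.minAreaRect(q))
E
```

```text
1704.0 (373, 240, 71, 84) ((408.6229248046875, 281.7521667480469), (82.56439971923828, 70.05773162841797), 89.02897644042969)
359.5 (221, 301, 18, 35) ((228.22061157226562, 317.86767578125), (34.64897918701172, 14.490151405334473), 80.83765411376953)
351.0 (258, 297, 16, 36) ((265.5265808105469, 314.3982238769531), (34.52336502075195, 13.370318412780762), 86.18592071533203)
390.5 (216, 240, 15, 34) ((223.19410705566406, 256.5235290527344), (33.7464599609375, 13.038405418395996), 85.60128784179688)
394.0 (253, 236, 16, 35) ((260.31329345703125, 253.10321044921875), (34.13206100463867, 12.907812118530273), 85.03025817871094)
```

View pics/crop.png

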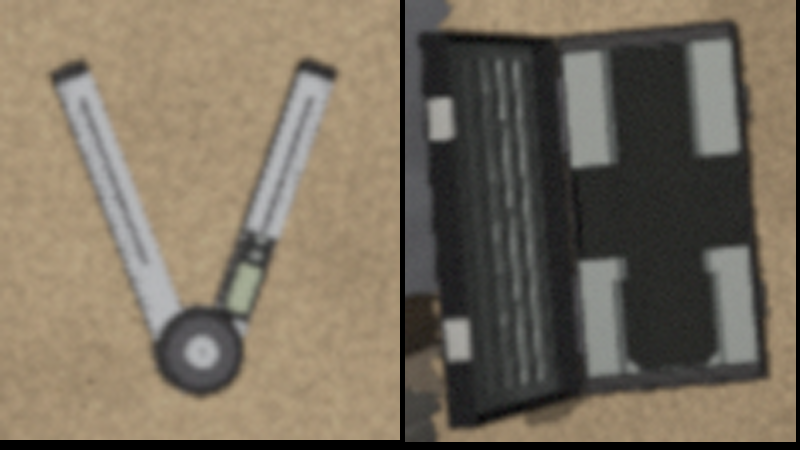

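The crop shows the hub at (410.5,312.8), the stock tip centre at (439.5,242.3) and the blade tip at (377.5,243). The hub recess is at the bottom end of the case, so the case x axis points image-up. The tray's right corners are at (267,232.4) and (276.2,335.6).

Run:
```python
from h import *
h=world("top",[[410.5,312.8]],.022)[0]; s,b=world("top",[[439.5,242.3],[377.5,243]],.018)
ang=lambda v:np.degrees(np.arctan2(v[1],v[0]))
print("hub",h,"stock tip",s,ang(s-h),np.linalg.norm(s-h),"blade tip",b,ang(b-h),np.linalg.norm(b-h))
off=np.degrees(np.arcsin(11/175)); print("stock dir",ang(s-h)+off,"blade dir",ang(b-h)-off)
f=world("top",[[228.2,317.9],[265.5,314.4],[223.2,256.5],[260.3,253.1]],.019); print(f,"centre",f.mean(0))
print("foam dirs",ang(f[2]-f[0]),ang(f[3]-f[1]),"cross",ang(f[0]-f[1]),ang(f[2]-f[3]))
c=world("top",[[267.1,232.4],[276.2,335.6],[216.2,236.2],[222.4,339]],.02);print("tray",c,ang(c[0]-c[1]),np.linalg.norm(c[0]-c[1]),c.mean(0))
print(world("top",[[382,162]],.12),world("top",[[333,196]],.04))
```

```text
hub [ 0.40150725 -0.32297791  0.022     ] stock tip [ 0.5589519  -0.38874765  0.018     ] -22.67187642976636 0.17067653037336017 blade tip [ 0.55539493 -0.24909315  0.018     ] 25.646655090808668 0.17075238032552814
stock dir -19.0680516388947 blade dir 22.04283029993701
[[ 0.38457871  0.08013871  0.019     ]
 [ 0.39364536 -0.00230364  0.019     ]
 [ 0.52017627  0.09464561  0.019     ]
 [ 0.52900716  0.01204862  0.019     ]] centre [0.45685187 0.04613233 0.019     ]
foam dirs 6.106559887924335 6.052397447206425 cross 96.2759226077112 96.10262058475388
tray [[ 0.57536518 -0.00221264  0.02      ]
 [ 0.34761533 -0.02688912  0.02      ]
 [ 0.5651912   0.11137489  0.02      ]
 [ 0.33815161  0.09175736  0.02      ]] 6.183819861487542 0.22908279380204358 [0.45658083 0.04350762 0.02      ]
[[ 0.71665262 -0.2448823   0.12      ]] [[ 0.65644042 -0.14755323  0.04      ]]
```

```bash
cat >> h.py <<'E'
from scipy.spatial.transform import Rotation as Ro
def go(*targets):
    """targets (x,y,z,yaw deg), tool down: full-scale increments from the present pose"""
    s=r.state(); R0=Ro.from_euler("xyz",s["orientation"])
    for x,y,z,yaw in targets:
        sh=R0.inv().apply(np.array([x,y,z])-s["tool_pos"])/.3
        print(sh.round(3),((R0.inv()*Ro.from_euler("xyz",[np.pi,0,np.radians(yaw)])).as_rotvec()/(np.pi/2)).round(3))
HUB=np.array([.4015,-.323]); YR=-19.07
def rule(x,y):  # mm in hub/stock axes -> world
    c,s=np.cos(np.radians(YR)),np.sin(np.radians(YR)); return HUB+np.array([c*x-s*y,s*x+c*y])/1000
E
python3 - <<'E'
from h import *
go((.36,-.40,.2,YR),(*rule(52,145),.15,YR))
E
```

```text
[ 0.692 -0.51   0.185] [-0.001  0.     0.426]
[ 1.343 -0.977  0.353] [-0.001  0.     0.426]
```

Request:
apply_moves(hand=-1, increments=[[[0.08, -0.06, 0.02], [0, 0, 0.05]], [[0.18, -0.13, 0.04], [0, 0, 0.12]], [[0.28, -0.21, 0.07], [0, 0, 0.2]], [[0.38, -0.28, 0.1], [0, 0, 0.28]], [[0.48, -0.36, 0.13], [0, 0, 0.35]], [[0.57, -0.42, 0.15], [0, 0, 0.4]], [[0.63, -0.47, 0.17], [0, 0, 0.426]], [[0.69, -0.51, 0.185], [0, 0, 0.426]], [[0.69, -0.51, 0.185], [0, 0, 0.426]], [[0.69, -0.51, 0.185], [0, 0, 0.426]]])

```text
clock: 1.1
tool_pos: [0.3593, -0.4008, 0.2006]
orientation: [3.141, 0.001, -0.331]
wrist_force: [-0.6, -1.2, -0.6]
width: -0.0001
finger_force: 0.0
```

Run:
```python
from h import *
print(r.state()["tool_pos"],r.state()["width"])
go((*rule(52,145),.15,YR),(*rule(52,145),.033,YR),(*rule(140,37),.033,YR))
```

```text
[ 0.35934138 -0.40081112  0.20064741] -0.00010920442788733871
[ 0.223 -0.774  0.168] [0.    0.    0.001]
[ 0.223 -0.774  0.558] [0.    0.    0.001]
[ 0.516 -0.414  0.558] [0.    0.    0.001]
```

Request:
apply_moves(increments=[[[0.03, -0.12, 0.03], [0, 0, 0]], [[0.08, -0.28, 0.08], [0, 0, 0]], [[0.13, -0.44, 0.12], [0, 0, 0]], [[0.18, -0.6, 0.16], [0, 0, 0]], [[0.21, -0.72, 0.2], [0, 0, 0]], [[0.223, -0.774, 0.28], [0, 0, 0]], [[0.223, -0.774, 0.38], [0, 0, 0]], [[0.223, -0.774, 0.48], [0, 0, 0]], [[0.223, -0.774, 0.54], [0, 0, 0]], [[0.223, -0.774, 0.558], [0, 0, 0]]])

```text
clock: 2.1
tool_pos: [0.4968, -0.2045, 0.0314]
orientation: [3.14, 0.004, -0.335]
wrist_force: [0.3, 1.0, 0.9]
width: -0.0002
finger_force: 0.0
```

Request:
apply_moves(increments=[[[0.01, 0.01, 0], [0, 0, 0]], [[0.03, 0.04, 0], [0, 0, 0]], [[0.06, 0.075, 0], [0, 0, 0]], [[0.09, 0.11, 0], [0, 0, 0]], [[0.12, 0.145, 0], [0, 0, 0]], [[0.145, 0.18, 0], [0, 0, 0]], [[0.175, 0.215, 0], [0, 0, 0]], [[0.2, 0.245, 0], [0, 0, 0]], [[0.215, 0.265, 0], [0, 0, 0]], [[0.22, 0.27, 0], [0, 0, 0]]])

```text
clock: 3.1
tool_pos: [0.5344, -0.3025, 0.0332]
orientation: [3.141, 0.0, -0.334]
wrist_force: [-0.2, 0.2, 0.9]
width: 0.0001
finger_force: 0.2
```

Run:
```python
from h import *
print(r.state()["tool_pos"],r.state()["width"])
im,_=vision.read_camera("top"); cv2.imwrite("pics/t1.png",cv2.resize(im[220:340,350:470],None,fx=4,fy=4,interpolation=cv2.INTER_CUBIC))
go((*rule(140,37),.033,YR))
```

```text
[ 0.53438672 -0.30248647  0.03319235] 5.804445495376926e-05
[0.07  0.087 0.001] [ 0.  0. -0.]
```

View pics/t1.png

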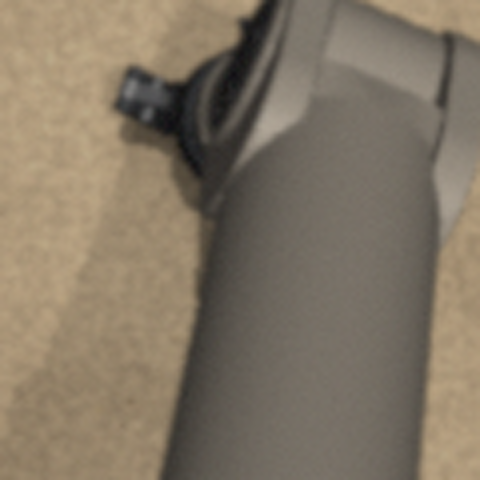

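The arm hides the rule here. I'll finish the push slowly, then retreat and look.

Request:
apply_moves(increments=[[[0.01, 0.012, 0], [0, 0, 0]], [[0.02, 0.025, 0], [0, 0, 0]], [[0.03, 0.037, 0], [0, 0, 0]], [[0.04, 0.05, 0], [0, 0, 0]], [[0.05, 0.062, 0], [0, 0, 0]], [[0.06, 0.075, 0], [0, 0, 0]], [[0.065, 0.082, 0], [0, 0, 0]], [[0.07, 0.087, 0], [0, 0, 0]], [[0.07, 0.087, 0], [0, 0, 0]], [[0.07, 0.087, 0], [0, 0, 0]]])

```text
clock: 4.15
tool_pos: [0.546, -0.3328, 0.0335]
orientation: [3.141, -0.0, -0.332]
wrist_force: [0.6, 0.6, -0.3]
width: 0.0002
finger_force: 0.0
```

Request:
apply_moves(increments=[[[0, -0.05, 0], [0, 0, 0]], [[0, -0.15, -0.05], [0, 0, 0]], [[0, -0.25, -0.15], [0, 0, 0]], [[0, -0.4, -0.3], [0, 0, 0]], [[0, -0.55, -0.4], [0, 0, 0]], [[0, -0.7, -0.5], [0, 0, 0]], [[0, -0.85, -0.55], [0, 0, 0]], [[0, -0.95, -0.55], [0, 0, 0]], [[0, -1, -0.55], [0, 0, 0]], [[0, -1, -0.55], [0, 0, 0]]])

```text
clock: 5.15
tool_pos: [0.6384, -0.0687, 0.2016]
orientation: [3.109, 0.001, -0.34]
wrist_force: [-17.6, -28.5, 21.9]
width: 0.0
finger_force: 36.1
```

Run:
```python
from h import *
print(r.state()["tool_pos"],r.state()["width"])
im,_=vision.read_camera("top"); cv2.imwrite("pics/t2.png",cv2.resize(im[225:335,350:480],None,fx=4,fy=4,interpolation=cv2.INTER_CUBIC))
```

```text
[ 0.63836001 -0.06866737  0.20164637] 4.301328037374305e-05
```

View pics/t2.png

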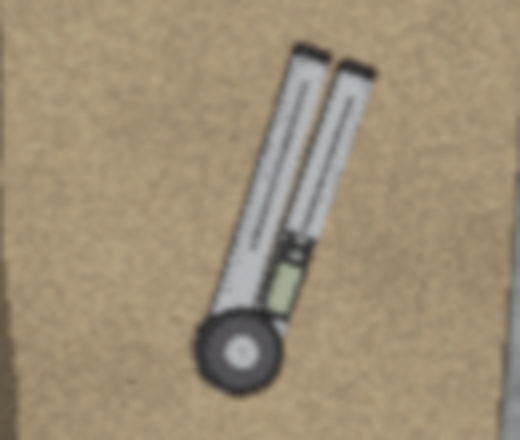

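The folded view shows the hub at (410,313) and the stock tip at (439,242), so the stock has not moved. The blade tip is at (428,238), almost shut. The retreat ended with a fingertip against the toolbox side, so I'll back off straight to above the grasp.

Run:
```python
from h import *
s,b=world("top",[[439.25,242.25],[428,238]],.018); print(s,b,np.linalg.norm(s-b)); print(rule(75,0))
go((*rule(75,0),.15,YR),(*rule(75,0),.032,YR))
```

```text
[ 0.55905631 -0.38818142  0.018     ] [ 0.56824775 -0.36273055  0.018     ] 0.027059740015779182
[ 0.47238401 -0.34750423]
[-0.21   1.055  0.205] [ 0.02   0.001 -0.006]
[-0.209  1.043  0.598] [ 0.02   0.001 -0.006]
```

Request:
apply_moves(hand=1, increments=[[[-0.03, 0.1, 0], [0, 0, 0]], [[-0.06, 0.25, 0], [0, 0, 0]], [[-0.09, 0.4, 0.02], [0, 0, 0]], [[-0.12, 0.55, 0.06], [0, 0, 0]], [[-0.15, 0.7, 0.1], [0, 0, 0]], [[-0.18, 0.82, 0.15], [0, 0, 0]], [[-0.21, 0.92, 0.18], [0, 0, 0]], [[-0.21, 1, 0.2], [0, 0, 0]], [[-0.21, 1, 0.2], [0, 0, 0]], [[-0.21, 1, 0.2], [0, 0, 0]]])

```text
clock: 6.2
tool_pos: [0.4868, -0.311, 0.1384]
orientation: [-3.141, -0.0, -0.332]
wrist_force: [0.3, 0.5, 0.3]
width: 0.0855
finger_force: 0.0
```

Run:
```python
from h import *
s=r.state();print(s["tool_pos"],s["width"],s["wrist_force"])
go((*rule(75,0),.034,YR))
```

```text
[ 0.48681241 -0.31098183  0.13838258] 0.08554506966100572 [0.26784497 0.51592489 0.31826414]
[-0.006  0.131  0.348] [-0.001 -0.     0.   ]
```

Request:
apply_moves(increments=[[[0, 0.03, 0], [0, 0, 0]], [[-0.006, 0.08, 0.02], [0, 0, 0]], [[-0.006, 0.12, 0.06], [0, 0, 0]], [[-0.006, 0.131, 0.12], [0, 0, 0]], [[-0.006, 0.131, 0.18], [0, 0, 0]], [[-0.006, 0.131, 0.24], [0, 0, 0]], [[-0.006, 0.131, 0.3], [0, 0, 0]], [[-0.006, 0.131, 0.34], [0, 0, 0]], [[-0.006, 0.131, 0.368], [0, 0, 0]], [[-0.006, 0.131, 0.368], [0, 0, 0]]])

```text
clock: 7.2
tool_pos: [0.4709, -0.3485, 0.0267]
orientation: [-3.141, 0.002, -0.333]
wrist_force: [-0.3, -0.1, 0.3]
width: 0.0852
finger_force: 0.0
```

Request:
apply_moves(hand=-1, increments=[[[0, 0, 0], [0, 0, 0]], [[0, 0, 0], [0, 0, 0]], [[0, 0, 0], [0, 0, 0]], [[0, 0, 0], [0, 0, 0]], [[0, 0, 0], [0, 0, 0]], [[0, 0, 0], [0, 0, 0]], [[0, 0, 0], [0, 0, 0]], [[0, 0, 0], [0, 0, 0]], [[0, 0, 0], [0, 0, 0]], [[0, 0, 0], [0, 0, 0]]])

```text
clock: 8.2
tool_pos: [0.4729, -0.3488, 0.0293]
orientation: [3.141, -0.002, -0.332]
wrist_force: [0.5, 1.5, 6.1]
width: 0.0395
finger_force: 63.7
```

Request:
apply_moves(increments=[[[0, 0, -0.02], [0, 0, 0]], [[0, 0, -0.06], [0, 0, 0]], [[0, 0, -0.12], [0, 0, 0]], [[0, 0, -0.18], [0, 0, 0]], [[0, 0, -0.24], [0, 0, 0]], [[0, 0, -0.3], [0, 0, 0]], [[0, 0, -0.35], [0, 0, 0]], [[0, 0, -0.38], [0, 0, 0]], [[0, 0, -0.4], [0, 0, 0]], [[0, 0, -0.4], [0, 0, 0]]])

```text
clock: 9.2
tool_pos: [0.472, -0.3488, 0.1485]
orientation: [3.141, -0.001, -0.332]
wrist_force: [-0.6, 0.2, -4.4]
width: 0.0399
finger_force: 62.6
```

Run:
```python
from h import *
s=r.state();print(s["tool_pos"],s["width"],s["wrist_force"])
im,_=vision.read_camera("side"); cv2.imwrite("pics/s3.png",cv2.resize(im[60:260,300:580],None,fx=2.8,fy=2.8,interpolation=cv2.INTER_CUBIC))
go((.46,-.1,.15,6.1),(.4569,.046,.15,6.1))
```

```text
[ 0.47199588 -0.34880127  0.14853471] 0.03987963559465363 [-0.56382618  0.22213033 -4.42266704]
[-0.307 -0.771 -0.007] [-0.     0.    -0.279]
[-0.475 -1.227 -0.007] [-0.     0.    -0.279]
```

View pics/s3.png

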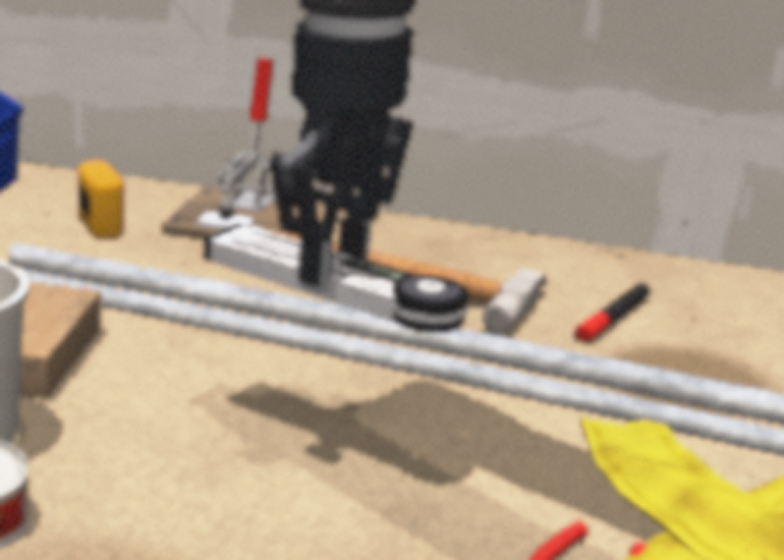

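The rule is held level and folded, with the hub at about (454,164) in the side image. I'll carry it over the case now.

Request:
apply_moves(increments=[[[-0.03, -0.08, 0], [0, 0, -0.02]], [[-0.07, -0.18, 0], [0, 0, -0.06]], [[-0.11, -0.29, 0], [0, 0, -0.1]], [[-0.16, -0.4, 0], [0, 0, -0.14]], [[-0.2, -0.51, 0], [0, 0, -0.18]], [[-0.24, -0.61, 0], [0, 0, -0.22]], [[-0.28, -0.7, 0], [0, 0, -0.26]], [[-0.3, -0.75, -0.007], [0, 0, -0.279]], [[-0.307, -0.771, -0.007], [0, 0, -0.279]], [[-0.307, -0.771, -0.007], [0, 0, -0.279]]])

```text
clock: 10.25
tool_pos: [0.4604, -0.1, 0.15]
orientation: [3.141, -0.0, 0.106]
wrist_force: [-0.3, -0.8, -4.4]
width: 0.0399
finger_force: 62.6
```

Run:
```python
from h import *
s=r.state();print(s["tool_pos"],s["width"],s["wrist_force"])
im,_=vision.read_camera("side"); im2,_=vision.read_camera("top"); cv2.imwrite("pics/s4f.png",im);cv2.imwrite("pics/t4f.png",im2)
P=vision.get_calibration("side"); 
def px(n,p):
    c=vision.get_calibration(n);W=np.array(c["world_to_cam"]); return cv2.projectPoints(np.array([p],float),cv2.Rodrigues(W[:3,:3])[0],W[:3,3],c["camera_matrix"],np.array(c["D"],float))[0].ravel()
t=s["tool_pos"]; u=np.array([np.cos(np.radians(6.1)),np.sin(np.radians(6.1)),0])
print("expect hub top",px("side",t-75e-3*u+[0,0,-.007]),"tip",px("side",t+.1*u+[0,0,-.011]),"tcp",px("top",t))
a,b=[int(x) for x in px("side",t)]; y0=max(b-70,0);x0=max(a-130,0);print(x0,y0)
cv2.imwrite("pics/s4.png",cv2.resize(im[y0:y0+180,x0:x0+260],None,fx=3,fy=3,interpolation=cv2.INTER_CUBIC))
go((.4569,.046,.12,6.1))
```

```text
[ 0.46043539 -0.10004805  0.15001481] 0.03986354508216819 [-0.28042873 -0.78921723 -4.3742518 ]
expect hub top [432.94225138 214.72842509] tip [319.87518835 200.95478541] tcp [309.46569106 286.74083951]
253 133
[ 0.039 -0.491  0.1  ] [ 0.001  0.    -0.002]
```

View pics/s4.png

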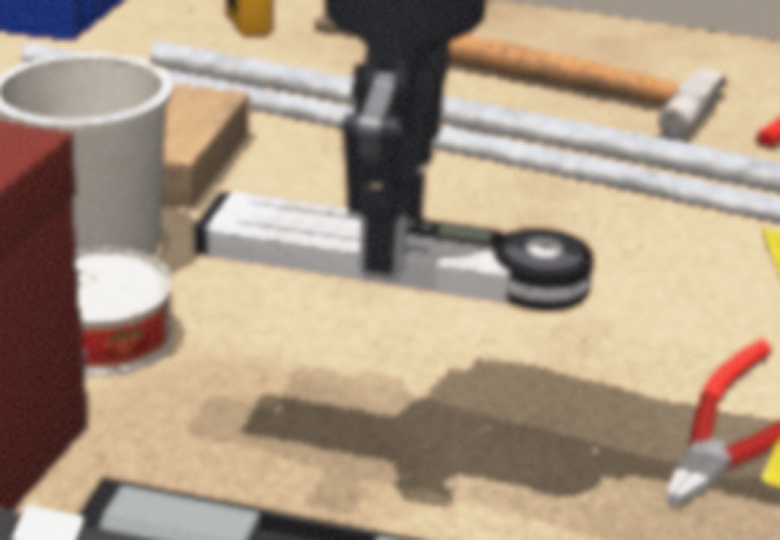

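Hub top centre is at (434.7,215.3) and the tip-end top centre at about (324,203.7). The rule is level and fully folded in the grip.

Run:
```python
from h import *
t=r.state()["tool_pos"]
h=world("side",[[434.7,215.3]],t[2]-.007)[0]; e=world("side",[[324,203.7]],t[2]-.011)[0]
print(h-t,e-t,np.degrees(np.arctan2(*(e-h)[1::-1])),np.linalg.norm(e-h))
c,s=np.cos(np.radians(6.1)),np.sin(np.radians(6.1))
for p in(h,e): d=p-t; print("tool-frame along,lat",c*d[0]+s*d[1],-s*d[0]+c*d[1])
# tray/foam in the side view vs top estimate
```

```text
[-0.07727899 -0.00568699 -0.007     ] [ 0.08977886  0.01812347 -0.011     ] 8.111630410905 0.1687935450939492
tool-frame along,lat -0.07744575001729076 0.0025571938871862725
tool-frame along,lat 0.09119639874437777 0.008480581974280432
```

Request:
apply_moves(increments=[[[0.002, -0.03, 0], [0, 0, 0]], [[0.008, -0.1, 0], [0, 0, 0]], [[0.015, -0.19, 0], [0, 0, 0]], [[0.022, -0.28, 0], [0, 0, 0]], [[0.03, -0.36, 0.03], [0, 0, 0]], [[0.04, -0.43, 0.07], [0, 0, 0]], [[0.046, -0.47, 0.12], [0, 0, 0]], [[0.046, -0.49, 0.17], [0, 0, 0]], [[0.046, -0.49, 0.2], [0, 0, 0]], [[0.046, -0.49, 0.2], [0, 0, 0]]])

```text
clock: 11.35
tool_pos: [0.4575, 0.0469, 0.0889]
orientation: [3.141, 0.003, 0.105]
wrist_force: [-0.3, 0.7, -5.0]
width: 0.0401
finger_force: 62.6
```

Run:
```python
from h import *
s=r.state();print(s["tool_pos"],s["width"],s["wrist_force"])
go((.459,.0458,.05,6.1),(.459,.0458,.037,6.1))
im2,_=vision.read_camera("top"); im,_=vision.read_camera("side")
a=cv2.resize(im2[220:350,170:340],None,fx=2.35,fy=2.35,interpolation=cv2.INTER_CUBIC); b=cv2.resize(im[150:400,210:460],(400,400))
c=np.zeros((400,800,3),np.uint8); c[:a.shape[0],:a.shape[1]]=a[:,:400]; c[:,400:]=b; cv2.imwrite("pics/t5.png",c)
```

```text
[0.45745864 0.04691468 0.08892735] 0.04009017434815294 [-0.31699027  0.71149093 -4.97280213]
[0.005 0.004 0.13 ] [ 0.     0.002 -0.001]
[0.005 0.004 0.173] [ 0.     0.002 -0.001]
```

View pics/t5.png

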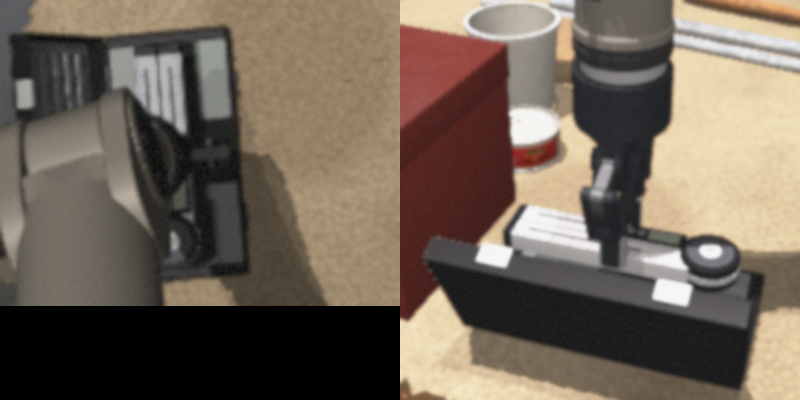

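Top crop: the limb gap at the tip end is at about (239.6,241) and the hub centre at about (246,323). The rule sits over the pocket with the hub over the wide end.

Run:
```python
from h import *
t=r.state()["tool_pos"]
im,_=vision.read_camera("top")
g=cv2.inRange(im,(150,150,150),(255,255,255))[225:275,222:256]
for q in cv2.findContours(g,0,1)[0]:
    if cv2.contourArea(q)>30: print(cv2.boundingRect(q),cv2.minAreaRect(q),cv2.contourArea(q))
c,s=np.cos(np.radians(6.1)),np.sin(np.radians(6.1))
for uv,z in(([239.6,241],t[2]-.011),([246,323],t[2]-.007)):
    d=world("top",[uv],z)[0]-[.4565,.0455,0]; print(d,"along,lat from pocket",c*d[0]+s*d[1],-s*d[0]+c*d[1])
```

```text
(0, 18, 16, 25) ((10.609588623046875, 29.041095733642578), (27.22823143005371, 12.662370681762695), 65.55604553222656) 135.5
(16, 17, 11, 33) ((20.344118118286133, 33.32646942138672), (32.34463119506836, 8.437729835510254), 84.0938491821289) 138.5
[0.09542916 0.00414408 0.07927215] along,lat from pocket 0.09532920485458905 -0.006020076969489173
[-0.07554173 -0.01383194  0.08327215] along,lat from pocket -0.07658384549079725 -0.005726255906841634
```

Run:
```python
from h import *
im=vision.read_camera("top")[0]; z=r.state()["tool_pos"][2]; print(z)
g=cv2.cvtColor(im,cv2.COLOR_BGR2GRAY)
for v in(248,252,256): print(v,"u216..272",*g[v,216:272])
print("old 252",*cv2.cvtColor(cv2.imread("pics/top0.png"),cv2.COLOR_BGR2GRAY)[252,208:272])
d=g[318:332,236:262];print(d)
```

```text
0.09077156315803575
248 u216..272 91 135 151 152 152 153 152 153 153 154 153 158 169 177 173 156 156 176 182 177 153 133 170 180 173 151 143 169 178 175 154 95 35 19 19 18 37 54 86 124 147 152 153 152 151 150 150 150 148 138 107 69 49 87 117 130
252 u216..272 80 109 142 152 153 153 154 152 153 152 151 151 164 168 164 140 133 165 182 180 163 136 168 183 179 160 129 144 167 170 150 96 49 25 21 26 32 47 79 116 139 143 139 136 134 136 137 136 134 132 114 70 42 54 69 97
256 u216..272 75 98 132 144 139 128 117 117 128 144 151 158 166 172 172 156 133 156 178 180 164 129 149 175 180 163 123 128 167 171 160 125 73 29 21 16 23 31 56 88 117 132 135 134 136 134 134 137 136 132 119 80 46 42 61 99
old 252 36 29 31 35 30 34 48 74 82 110 142 150 152 150 153 152 153 154 150 144 123 100 80 55 42 42 40 40 36 42 41 37 44 40 40 40 38 42 42 40 40 40 39 43 46 68 96 120 147 152 152 153 154 152 154 153 155 150 130 79 48 55 69 96
[[ 42  41  41  42  40  47  75 100  91  64  48  45  44  47  39  29  24  32
   38  30  22  25  23  17  31  40]
 [ 42  37  40  40  40  45  80 122 127  89  56  45  45  43  40  31  26  32
[... 644 characters left out ...]
30  25  40
   45  32  24  20  21  21  29  32]
 [ 43  51  48  45  41  41  59  88 100  88  71  58  46  41  40  29  32  39
   40  30  24  19  27  23  26  33]
 [ 47  47  49  47  44  42  55  80  89  86  81  64  51  34  32  31  37  43
   34  27  33  24  23  17  26  34]
 [ 42  43  49  50  41  48  66  83  89  92  86  75  52  35  30  35  40  38
   30  30  29  21  24  29  30  43]
 [ 44  43  49  52  49  57  75  85  89  87  81  70  56  37  31  40  37  31
   31  29  31  24  27  27  39  51]
 [ 45  41  48  50  54  62  73  82  84  80  72  59  53  44  44  41  33  29
   28  26  29  27  30  34  48  60]
 [ 43  45  50  49  56  59  61  66  64  65  58  54  49  54  45  37  30  27
   28  32  36  41  42  45  54  59]]
```

Run:
```python
from h import *
t=r.state()["tool_pos"];c,s=np.cos(np.radians(6.1)),np.sin(np.radians(6.1))
for uv,z in(([237,250],t[2]-.011),([242.7,323],t[2]-.007),([241.2,252],.014),([228.5,252],.014),([254,252],.014)):
    d=world("top",[uv],z)[0]-[.4565,.0455,0]; print("along,lat from pocket",c*d[0]+s*d[1],-s*d[0]+c*d[1])
go((.459,.0458,.05,6.1),(.459,.0458,.037,6.1)); print(t)
```

```text
along,lat from pocket 0.07686795326731143 0.0009173568227188577
along,lat from pocket -0.07592228190926643 0.0010513213716134128
along,lat from pocket 0.07511823203813488 0.0019771041733791846
along,lat from pocket 0.07771437940587915 0.030354746098733985
along,lat from pocket 0.07250138448747283 -0.026589534961045352
[-0.001  0.004  0.136] [ 0.    -0.001 -0.001]
[-0.001  0.004  0.179] [ 0.    -0.001 -0.001]
[0.45919268 0.04707626 0.09077156]
```

The profiles put the rule within about 1 mm of the channel axis, so I can descend straight.

Request:
apply_moves(increments=[[[0.003, 0, 0.02], [0, 0, 0]], [[0.003, 0, 0.05], [0, 0, 0]], [[0.003, 0, 0.08], [0, 0, 0]], [[0.003, 0, 0.1], [0, 0, 0]], [[0.003, 0, 0.12], [0, 0, 0]], [[0.003, 0, 0.135], [0, 0, 0]], [[0.003, 0, 0.15], [0, 0, 0]], [[0.003, 0, 0.16], [0, 0, 0]], [[0.003, 0, 0.168], [0, 0, 0]], [[0.003, 0, 0.168], [0, 0, 0]]])

```text
clock: 12.55
tool_pos: [0.4592, 0.0478, 0.0395]
orientation: [3.141, 0.0, 0.106]
wrist_force: [0.2, 0.5, -3.9]
width: 0.0398
finger_force: 62.6
```

Request:
apply_moves(increments=[[[0, 0, 0.001], [0, 0, 0]], [[0, 0, 0.002], [0, 0, 0]], [[0, 0, 0.003], [0, 0, 0]], [[0, 0, 0.004], [0, 0, 0]], [[0, 0, 0.005], [0, 0, 0]], [[0, 0, 0.006], [0, 0, 0]], [[0, 0, 0.007], [0, 0, 0]], [[0, 0, 0.008], [0, 0, 0]], [[0, 0, 0.008], [0, 0, 0]], [[0, 0, 0.008], [0, 0, 0]]])

```text
clock: 13.55
tool_pos: [0.4594, 0.0478, 0.0374]
orientation: [3.141, -0.0, 0.106]
wrist_force: [0.4, -0.1, -3.1]
width: 0.04
finger_force: 62.8
```

Request:
apply_moves(increments=[[[0, 0, 0.001], [0, 0, 0]], [[0, 0, 0.002], [0, 0, 0]], [[0, 0, 0.003], [0, 0, 0]], [[0, 0, 0.004], [0, 0, 0]], [[0, 0, 0.005], [0, 0, 0]], [[0, 0, 0.005], [0, 0, 0]], [[0, 0, 0.005], [0, 0, 0]], [[0, 0, 0.005], [0, 0, 0]], [[0, 0, 0.005], [0, 0, 0]], [[0, 0, 0.005], [0, 0, 0]]])

```text
clock: 14.55
tool_pos: [0.4594, 0.0478, 0.0373]
orientation: [3.141, 0.0, 0.106]
wrist_force: [-5.9, -0.5, 15.4]
width: 0.0398
finger_force: 64.9
```

Contact came at the expected height, so the rule is on the floor. I'll open part way, then lift.

Request:
apply_moves(hand=0.35, increments=[[[0, 0, 0.002], [0, 0, 0]], [[0, 0, 0.001], [0, 0, 0]], [[0, 0, 0], [0, 0, 0]], [[0, 0, 0], [0, 0, 0]], [[0, 0, 0], [0, 0, 0]], [[0, 0, 0], [0, 0, 0]], [[0, 0, 0], [0, 0, 0]], [[0, 0, 0], [0, 0, 0]], [[0, 0, 0], [0, 0, 0]], [[0, 0, 0], [0, 0, 0]]])

```text
clock: 15.55
tool_pos: [0.4593, 0.0478, 0.0358]
orientation: [3.141, -0.0, 0.106]
wrist_force: [-0.1, -1.1, -0.1]
width: 0.0575
finger_force: 0.0
```

Request:
apply_moves(increments=[[[0, 0, -0.02], [0, 0, 0]], [[0, 0, -0.05], [0, 0, 0]], [[0, 0, -0.1], [0, 0, 0]], [[0, 0, -0.18], [0, 0, 0]], [[0, 0, -0.28], [0, 0, 0]], [[0, 0.08, -0.36], [0, 0, 0]], [[0, 0.2, -0.42], [0, 0, 0]], [[0, 0.34, -0.46], [0, 0, 0]], [[0, 0.48, -0.47], [0, 0, 0]], [[0, 0.55, -0.47], [0, 0, 0]]])

```text
clock: 16.55
tool_pos: [0.4772, -0.1206, 0.1788]
orientation: [3.139, -0.003, 0.101]
wrist_force: [-0.8, 0.7, 0.3]
width: 0.0574
finger_force: 0.0
```

Run:
```python
from h import *
s=r.state();print(s["tool_pos"],s["width"],s["wrist_force"],s["q"].round(2))
im2,_=vision.read_camera("top"); im,_=vision.read_camera("side")
a=cv2.resize(im2[220:350,170:300],(400,400),interpolation=cv2.INTER_CUBIC); b=cv2.resize(im[200:400,210:460],(400,320))
c=np.zeros((400,800,3),np.uint8); c[:,:400]=a; c[:320,400:]=b; cv2.imwrite("pics/t6.png",c)
```

```text
[ 0.47721053 -0.12059831  0.17875616] 0.05739156132388719 [-0.80502652  0.72466487  0.31468889] [ 0.35  0.2  -0.21  1.99  0.05  0.95 -1.36]
```

View pics/t6.png

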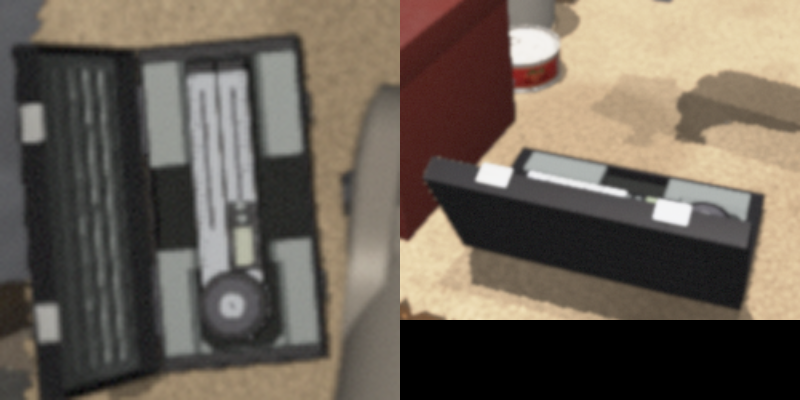

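The rule lies flat and folded in the pocket, with the hub in the wide end. Next is the lid, pushed from behind, so I'll check the clearance there.

Run:
```python
from h import *
d=np.load("pics/top0.npy"); c=vision.get_calibration("top"); T=np.linalg.inv(c["world_to_cam"])
for v in range(200,400,20):
    row=[]
    for u in range(100,216,12):
        p=cv2.undistortPoints(np.array([[[u,v]]],float),c["camera_matrix"],np.array(c["D"],float))[0,0]
        w=T[:3,:3]@(np.r_[p,1]*d[v,u])+T[:3,3]; row.append("%.2f,%.2f,%.2f"%tuple(w))
    print(*row,sep=" | ")
cs=lambda y:(.4565-.1063*y,.0465+.9943*y)
go((*cs(.02),.26,6.1),(*cs(.15),.26,6.1),(*cs(.15),.12,6.1))
```

```text
0.77,0.79,-0.90 | 0.77,0.73,-0.90 | 0.77,0.68,-0.89 | 0.77,0.64,-0.90 | 0.77,0.59,-0.91 | 0.77,0.53,-0.89 | 0.77,0.48,-0.90 | 0.62,0.14,0.18 | 0.62,0.12,0.18 | 0.62,0.10,0.18
0.68,0.78,-0.90 | 0.69,0.73,-0.90 | 0.69,0.68,-0.90 | 0.69,0.63,-0.90 | 0.69,0.58,-0.90 | 0.69,0.53,-0.89 | 0.69,0.48,-0.91 | 0.60,0.19,-0.00 | 0.60,0.16,-0.00 | 0.60,0.14,-0.00
0.60,0.78,-0.91 | 0.60,0.73,-0.90 | 0.60,0.68,-0.90 | 0.60,0.63,-0.90 | 0.61,0.58,-0.90 | 0.61,0.53,-0.91 | 0.61,0.48,-0.90 | 0.55,0.16,0.09 | 0.55,0.15,0.06 | 0.56,0.13,0.02
0.52,0.77,-0.90 | 0.52,0.73,-0.90 | 0.52,0.67,-0.89 | 0.52,0.62,-0.89 | 0.52,0.57,-0.90 | 0.52,0.53,-0.90 | 0.52,0.47,-0.90 | 0.51,0.16,0.11 | 0.51,0.14,0.07 | 0.51,0.13,0.02
0.44,0.77,-0.89 | 0.44,0.72,-0.90 | 0.44,0.67,-0.90 | 0.44,0.62,-0.89 | 0.44,0.57,-0.91 | 0.44,0.52,-0.89 | 0.44,0.47,-0.90 | 0.47,0.15,0.13 | 0.47,0.14,0.07 | 0.47,0.13,0.02
0.36,0.77,-0.89 | 0.36,0.72,-0.90 | 0.36,0.67,-0.90 | 0.36,0.62,-0.90 | 0.36,0.57,-0.90 | 0.36,0.52,-0.90 | 0.36,0.47,-0.90 | 0.43,0.15,0.13 | 0.43,0.14,0.07 | 0.42,0.12,0.04
0.31,0.62,-0.55 | 0.30,0.61,-0.65 | 0.29,0.61,-0.76 | 0.28,0.62,-0.90 | 0.32,0.43,-0.50 | 0.32,0.39,-0.50 | 0.31,0.38,-0.59 | 0.39,0.15,0.13 | 0.38,0.14,0.08 | 0.38,0.12,0.04
0.31,0.42,-0.10 | 0.31,0.39,-0.10 | 0.31,0.38,-0.15 | 0.29,0.38,-0.24 | 0.27,0.41,-0.43 | 0.27,0.37,-0.43 | 0.22,0.42,-0.75 | 0.35,0.15,0.12 | 0.34,0.13,0.09 | 0.34,0.12,0.04
0.26,0.42,-0.10 | 0.26,0.39,-0.10 | 0.26,0.36,-0.12 | 0.21,0.44,-0.43 | 0.21,0.40,-0.43 | 0.21,0.37,-0.43 | 0.17,0.39,-0.63 | 0.29,0.18,0.00 | 0.29,0.16,-0.01 | 0.29,0.13,-0.00
0.21,0.42,-0.10 | 0.22,0.38,-0.10 | 0.21,0.36,-0.12 | 0.14,0.44,-0.43 | 0.14,0.40,-0.43 | 0.14,0.37,-0.43 | 0.10,0.39,-0.65 | 0.24,0.18,0.00 | 0.24,0.15,-0.00 | 0.24,0.13,-0.00
[-0.012 -0.626 -0.275] [ 0.001 -0.001 -0.005]
[-0.015 -1.059 -0.276] [ 0.001 -0.001 -0.005]
[-0.016 -1.06   0.191] [ 0.001 -0.001 -0.005]
```

Request:
apply_moves(hand=-1, increments=[[[0, 0, -0.06], [0, 0, 0]], [[0, -0.03, -0.16], [0, 0, 0]], [[0, -0.12, -0.24], [0, 0, 0]], [[-0.003, -0.25, -0.275], [0, 0, -0.005]], [[-0.006, -0.39, -0.275], [0, 0, -0.005]], [[-0.009, -0.54, -0.275], [0, 0, -0.005]], [[-0.01, -0.68, -0.275], [0, 0, -0.005]], [[-0.012, -0.8, -0.275], [0, 0, -0.005]], [[-0.014, -0.9, -0.275], [0, 0, -0.005]], [[-0.015, -0.96, -0.275], [0, 0, -0.005]]])

```text
clock: 17.65
tool_pos: [0.44, 0.1738, 0.2599]
orientation: [-3.14, -0.0, 0.12]
wrist_force: [0.2, -0.0, -1.0]
width: 0.0
finger_force: 0.0
```

Run:
```python
from h import *
print(r.state()["tool_pos"])
cs=lambda y:(.4565-.1063*y,.0465+.9943*y)
go((*cs(.16),.26,6.1),(*cs(.16),.12,6.1),(*cs(.045),.12,6.1))
```

```text
[0.44000964 0.17377764 0.25991329]
[ 0.011 -0.105 -0.   ] [-0.001 -0.     0.008]
[ 0.011 -0.105  0.466] [-0.001 -0.     0.008]
[0.006 0.278 0.466] [-0.001 -0.     0.008]
```

Request:
apply_moves(increments=[[[0.005, -0.05, 0], [0, 0, 0]], [[0.011, -0.1, 0], [0, 0, 0]], [[0.011, -0.11, 0.03], [0, 0, 0]], [[0.011, -0.11, 0.1], [0, 0, 0]], [[0.011, -0.11, 0.18], [0, 0, 0]], [[0.011, -0.11, 0.26], [0, 0, 0]], [[0.011, -0.11, 0.34], [0, 0, 0]], [[0.011, -0.11, 0.41], [0, 0, 0]], [[0.011, -0.11, 0.45], [0, 0, 0]], [[0.011, -0.11, 0.466], [0, 0, 0]]])

```text
clock: 18.65
tool_pos: [0.4402, 0.2022, 0.1182]
orientation: [3.141, 0.003, 0.114]
wrist_force: [-0.2, 0.2, 0.9]
width: -0.0001
finger_force: 0.0
```

Request:
apply_moves(increments=[[[0, 0.02, 0], [0, 0, 0]], [[0, 0.05, 0], [0, 0, 0]], [[0, 0.085, 0], [0, 0, 0]], [[0, 0.12, 0], [0, 0, 0]], [[0, 0.155, 0], [0, 0, 0]], [[0, 0.19, 0], [0, 0, 0]], [[0, 0.225, 0], [0, 0, 0]], [[0, 0.26, 0], [0, 0, 0]], [[0, 0.29, 0], [0, 0, 0]], [[0, 0.31, 0], [0, 0, 0]]])

```text
clock: 19.65
tool_pos: [0.4532, 0.1094, 0.121]
orientation: [3.141, -0.003, 0.113]
wrist_force: [0.6, 0.0, -0.5]
width: -0.0
finger_force: 0.1
```

Request:
apply_moves(increments=[[[0, 0.015, 0], [0, 0, 0]], [[0, 0.03, 0], [0, 0, 0]], [[0, 0.045, 0], [0, 0, 0]], [[0, 0.06, 0], [0, 0, 0]], [[0, 0.07, 0], [0, 0, 0]], [[0, 0.08, 0], [0, 0, 0]], [[0, 0.08, 0], [0, 0, 0]], [[0, 0.08, 0], [0, 0, 0]], [[0, 0.08, 0], [0, 0, 0]], [[0, 0.08, 0], [0, 0, 0]]])

```text
clock: 20.65
tool_pos: [0.4546, 0.0867, 0.1195]
orientation: [3.142, -0.0, 0.114]
wrist_force: [0.9, 0.5, -1.1]
width: -0.0002
finger_force: 0.0
```

Run:
```python
from h import *
d=vision.read_camera("side")[1]; im=vision.read_camera("side")[0]
c=vision.get_calibration("side"); T=np.linalg.inv(c["world_to_cam"])
for u,v in((250,290),(250,320),(330,300),(330,330),(330,350),(410,320),(410,350)):
    p=cv2.undistortPoints(np.array([[[u,v]]],float),c["camera_matrix"],np.array(c["D"],float))[0,0]
    print(u,v,(T[:3,:3]@(np.r_[p,1]*d[v,u])+T[:3,3]).round(3),im[v,u])
```

```text
250 290 [0.62  0.038 0.036] [28 34 71]
250 320 [ 0.61   0.061 -0.001] [179 219 236]
330 300 [0.459 0.101 0.115] [71 71 69]
330 330 [0.469 0.077 0.043] [47 47 45]
330 350 [0.458 0.104 0.034] [32 30 28]
410 320 [0.377 0.014 0.042] [32 30 31]
410 350 [0.361 0.07  0.042] [55 53 53]
```

Request:
apply_moves(increments=[[[0, 0, -0.06], [0, 0, 0]], [[0, 0, -0.16], [0, 0, 0]], [[0, 0, -0.28], [0, 0, 0]], [[0, 0.08, -0.38], [0, 0, 0]], [[0, 0.2, -0.42], [0, 0, 0]], [[0, 0.35, -0.42], [0, 0, 0]], [[0, 0.5, -0.42], [0, 0, 0]], [[0, 0.64, -0.42], [0, 0, 0]], [[0, 0.75, -0.42], [0, 0, 0]], [[0, 0.8, -0.42], [0, 0, 0]]])

```text
clock: 21.75
tool_pos: [0.4815, -0.1555, 0.2454]
orientation: [3.14, 0.0, 0.109]
wrist_force: [-0.3, 0.2, -1.0]
width: 0.0002
finger_force: 0.0
```

Run:
```python
from h import *
im,d=vision.read_camera("side"); cv2.imwrite("pics/s7.png",im)
c=vision.get_calibration("side"); T=np.linalg.inv(c["world_to_cam"])
vs,us=np.mgrid[270:380:2,250:450:2]
p=cv2.undistortPoints(np.c_[us.ravel(),vs.ravel()].astype(float).reshape(-1,1,2),c["camera_matrix"],np.array(c["D"],float))[:,0]
w=(np.c_[p,np.ones(len(p))]*d[vs,us].reshape(-1,1))@T[:3,:3].T+T[:3,3]
q=w-[.4565,.0465,0]; x=.9943*q[:,0]+.1063*q[:,1]; y=-.1063*q[:,0]+.9943*q[:,1]
for y0 in(-.045,-.02,.01,.04):
    k=(abs(y-y0)<.008)&(abs(x)<.1); print(y0,k.sum(),np.median(w[k,2]).round(4))
print(r.state()["wrist_force"],r.state()["tool_pos"])
```

```text
-0.045 226 0.0398
-0.02 269 0.0401
0.01 288 0.04
0.04 333 0.0396
[-0.57468568 -2.15698421 -0.19172808] [ 0.48168205 -0.15650326  0.24529804]
```

View pics/s7.png

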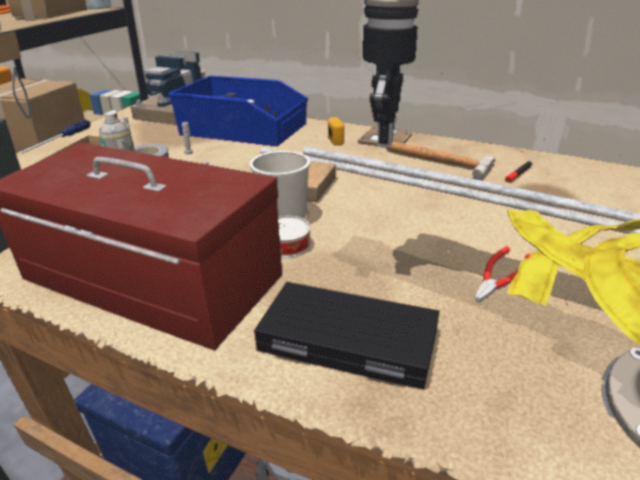

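The side view shows the case shut at about (348,330), with the lid top flat at 40 mm. The tub at (280,185) and the tin at (290,235) are where they were. I'll hand in.

```bash
python3 -c "
from bench import r
print(r.job_done())"
```

```text
the job is handed in; nothing more can be done
None
```

I folded the rule shut, laid it flat in the pocket with the hub in the wide end, closed the lid fully and handed the job in at about 22 s; on one retreat a closed fingertip pressed the toolbox with up to about 40 N, but the toolbox, tub and tin look unmoved in the last picture.

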